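# Put the office stamps back in their own trays

### The arm

A 6-joint arm with a two-finger parallel gripper is mounted at the origin on the work surface. World frame = base frame: x ahead of the robot, y to its left, z up, the work surface at z = 0. Lengths are in m, angles in rad, forces in N, time in s.
With the tool pointing down it reaches from about 0.35 to 0.775 m from the base axis. Payload 5.5 kg.
Tool frame: the origin (TCP) lies at the very end of the fingers, on their centre line; the grasp point (between the pads) lies 19 mm behind it (env.grip_point_offset is the distance from the TCP to the grasp point, in m); z points along the fingers, y is the line along which they close (so a half turn about z gives the same grasp; the last joint's range is limited). The gripper opens to 85 mm and grips with 20 to 120 N. Pads are 22 mm wide; open, the fingers measure 114 mm over their backs; the gripper's body (76 mm by 85 mm) begins 54 mm behind the grasp point. The pads swing forward as they close: fully open they stand 13 mm farther back than shut.
Start: joints at [1.041, 0.313, 0.046, 1.304, 0, 1.431], TCP at [0.219, 0.532, 0.231] pointing down, gripper open.
Joint ranges: [-2.76, 2.76], [-0.86, 1.69], [-1.03, 1.26], [-2.2, 2.34], [-1.47, 1.5], [-3.14, 3.14]. Speed limits (rad/s): [2.57, 2.57, 3.14, 3.14, 3.14, 3.14].

### API

Orientations are given as a unit quaternion [w, x, y, z].
In Python, from workcell import sensors, imaging, workorder, env gives the robot as it stands.
- The arm moves only by the shell command python3 -m handwheel 'ROWS' [FORCE]. ROWS is JSON, a list of rows, each a list of 5 numbers: the shift along the tool's x, y, z in mm, then the turn about the tool's z in rad, then the opening, from 0 (shut) to 1 (fully open). A call has 1 to 8 rows; each row is the pose to reach, as a shift and turn from the pose commanded when the call began, along the tool's axes at that moment; what a row does not reach only later rows make up. A row lasts 1/10 s, in which the tool goes at most 50 mm and 8.59 degrees, less where a joint would pass 70% of its speed; a pose out of reach is approached as far as the arm can. A call with a gripper value outside its range is refused whole. The fingers move at their own pace and stop on an object; FORCE is the grip in N (left out, the last holds). Time passes only in rows, so rows that repeat a pose let the fingers close. It gives the time, the measured TCP pose, the force, the opening and the grip force at its end, in the units of the state.
- sensors.get_state(): the state, without advancing time (a new reading comes with each control period).
- imaging.read_camera(name): name is "scene" or "top" or "wrist"; returns a dict with "color" (420x560x3 uint8, blue, green, red), "z_map" (420x560 float32, m along the optical axis (not along the pixel's ray), 0 where there is no reading), "fx", "fy", "cx", "cy" (pixels), "k1" (the pictures are not rectified: a ray, as slopes to the right and down, at radius r is drawn at 1 + k1 r^2 times it, then the intrinsics apply), "xyz" and "rotation" of the camera in the world. Camera axes: x right, y down, z forward; pixel columns grow to the right and rows downward; lengths in m; the calibration is good to about 2 mm. A picture is of the moment at which its call begins.
- workorder.hand_in(): hands the job in; it is judged then, once.
The state is a dict: "clock": time; "joint_pos": joint angles; "qvel": joint speeds; "tau": joint torques, N m; "tcp_pos": TCP position; "orientation": TCP orientation; "wrist_force": force on the tool from outside, world axes, zero at the start; "ft_torque": the same for the moment, N m; "finger_gap": finger opening in m; "grip_force": force on a finger pad.
Only numpy, scipy, OpenCV 4.12 (cv2) and the standard library are available. Lean on these libraries where they do the work, as an engineer would, in place of code of your own. Each camera call takes 0.05 s, during which the arm holds its last target. There are 200 camera calls.

### The job

Each of the three desk stamps stands in a tray of the wrong colour: move them round until every stamp stands upright, flat on the floor of the tray of its own colour, and the grey tray is empty again. A tray holds only one stamp, so first set one of them down in the spare grey tray and let go of it there while you move the others. Do not tip a stamp over, and leave the mug, the glue bottle and the stapler where they are.

Things in the scene. Friction and masses are not known exactly. Their poses are not given: they have to be found in the camera images.
- stamp_red_mid (a point): self-inking desk stamp with a red grip: black plastic base 56 x 36 mm and 26 mm high, narrow black neck, red grip block 52 x 30 mm from 46 to 84 mm above its underside (all plastic, 90 to 180 g), a paper label on top. This point is its centre, 42 mm above its underside; x along its long side, y across the 30 mm width (the easy way to grip the block), z up
- stamp_blue_mid (a point): self-inking desk stamp with a blue grip: black plastic base 56 x 36 mm and 26 mm high, narrow black neck, blue grip block 52 x 30 mm from 46 to 84 mm above its underside (all plastic, 90 to 180 g), a paper label on top. This point is its centre, 42 mm above its underside; x along its long side, y across the 30 mm width (the easy way to grip the block), z up
- stamp_green_mid (a point): self-inking desk stamp with a green grip: black plastic base 56 x 36 mm and 26 mm high, narrow black neck, green grip block 52 x 30 mm from 46 to 84 mm above its underside (all plastic, 90 to 180 g), a paper label on top. This point is its centre, 42 mm above its underside; x along its long side, y across the 30 mm width (the easy way to grip the block), z up
- tray_red: shallow open red plastic tray fixed to the desk, 86 x 66 mm and 12 mm high outside, walls and floor 5 mm thick (inside 76 x 56 mm, holds one stamp lengthwise); the home of the red stamp; at the start another stamp stands in it. Origin at the centre of its underside, on the desk; x along its long side, z up
- tray_blue: shallow open blue plastic tray fixed to the desk, 86 x 66 mm and 12 mm high outside, walls and floor 5 mm thick (inside 76 x 56 mm, holds one stamp lengthwise); the home of the blue stamp; at the start another stamp stands in it. Origin at the centre of its underside, on the desk; x along its long side, z up
- tray_green: shallow open green plastic tray fixed to the desk, 86 x 66 mm and 12 mm high outside, walls and floor 5 mm thick (inside 76 x 56 mm, holds one stamp lengthwise); the home of the green stamp; at the start another stamp stands in it. Origin at the centre of its underside, on the desk; x along its long side, z up
- tray_grey: shallow open grey plastic tray fixed to the desk, 86 x 66 mm and 12 mm high outside, walls and floor 5 mm thick (inside 76 x 56 mm, holds one stamp lengthwise); the spare tray, empty at the start. Origin at the centre of its underside, on the desk; x along its long side, z up
- mug_mid (a point): bystander: white mug, 76 mm wide, 90 mm high, with a handle; point on its axis, half-way up
- glue_mid (a point): bystander: amber glue bottle with orange cap, 40 mm wide, 110 mm high; point on its axis, half-way up
- stapler_mid (a point): bystander: black stapler, 140 x 36 mm, about 60 mm high; point at its middle, 28 mm above the desk; x along its length

How it is judged:
On the way:
1. one stamp stands in the spare grey tray, released (((horizontal distance between stamp_red_mid and tray_grey below 0.017 m and z of stamp_red_mid in the frame of tray_grey between 0.043 and 0.051 m and angle between stamp_red_mid's own z axis and vertical below 0.1 rad and linear speed of stamp_red below 0.03 m/s and angular speed of stamp_red below 0.3 rad/s and contact force between the fingers and stamp_red below 0.1 N) or (horizontal distance between stamp_blue_mid and tray_grey below 0.017 m and z of stamp_blue_mid in the frame of tray_grey between 0.043 and 0.051 m and angle between stamp_blue_mid's own z axis and vertical below 0.1 rad and linear speed of stamp_blue below 0.03 m/s and angular speed of stamp_blue below 0.3 rad/s and contact force between the fingers and stamp_blue below 0.1 N) or (horizontal distance between stamp_green_mid and tray_grey below 0.017 m and z of stamp_green_mid in the frame of tray_grey between 0.043 and 0.051 m and angle between stamp_green_mid's own z axis and vertical below 0.1 rad and linear speed of stamp_green below 0.03 m/s and angular speed of stamp_green below 0.3 rad/s and contact force between the fingers and stamp_green below 0.1 N))), for 0.2 s.
At the end, for the whole second after the job is handed in: every stamp stands at rest in the tray of its own colour: centre within 17 mm of the tray's centre in plan (the tray's walls leave about 10 mm each way), centre 43 to 51 mm above the tray's underside (47 when flat on the floor), upright within 0.1 rad; so the grey tray is empty (horizontal distance between stamp_red_mid and tray_red below 0.017 m and z of stamp_red_mid in the frame of tray_red between 0.043 and 0.051 m and angle between each of stamp_red_mid, stamp_blue_mid, stamp_green_mid's own z axis and vertical below 0.1 rad and linear speed of each of stamp_red, stamp_blue, stamp_green below 0.03 m/s and angular speed of each of stamp_red, stamp_blue, stamp_green below 0.3 rad/s and horizontal distance between stamp_blue_mid and tray_blue below 0.017 m and z of stamp_blue_mid in the frame of tray_blue between 0.043 and 0.051 m and horizontal distance between stamp_green_mid and tray_green below 0.017 m and z of stamp_green_mid in the frame of tray_green between 0.043 and 0.051 m); the robot touches nothing.
It fails at once if a stamp is tipped over (angle between any of stamp_red_mid, stamp_blue_mid, stamp_green_mid's own z axis and vertical above 0.7 rad).
It fails at once if the mug is pushed out of its place (more than 25 mm) (distance of mug_mid from where it was at the start of the episode above 0.025 m).
It fails at once if the glue is pushed out of its place (more than 25 mm) (distance of glue_mid from where it was at the start of the episode above 0.025 m).
It fails at once if the stapler is pushed out of its place (more than 25 mm) (distance of stapler_mid from where it was at the start of the episode above 0.025 m).
It also fails if it takes over 125 s, if anything falls off the work surface, if the arm or the gripper's body presses on something with over 40 N, if the wrist force passes 120 N, or if a joint passes its speed limit or range.

## Working session

There is one attempt and no reset: what is moved stays moved. The work goes in short steps, Python scripts to look and compute and a shell command to move; the robot and the scene stay as the last step left them, time stands still between calls to the robot, and variables do not carry over. Pictures are saved under pics/ and viewed, at most 14 in all, crops included, and the job is handed in when it is done.

```bash
ls; mkdir -p pics; python3 - <<'E'
from workcell import sensors, imaging, env
import cv2
s=sensors.get_state(); print(s['clock'],s['tcp_pos'],s['orientation'],s['finger_gap'])
for n in ('top','scene'):
    c=imaging.read_camera(n); cv2.imwrite(f'pics/{n}0.png',c['color'])
    print(n,c['fx'],c['cx'],c['cy'],c['k1'],c['xyz'],c['rotation'])
E
```

```text
pics
0.0 [0.21825799 0.53139785 0.23041642] [-3.18855808e-04  1.93676288e-01  9.81065061e-01 -8.60444089e-04] 0.08557875305542231
top 408.48389569042183 283.7676712214134 209.11648399192742 -0.11039543943505445 [ 0.40252016 -0.01459183  1.01857705] [-0.06321797  0.70736065 -0.70108217  0.06425106]
scene 451.2171422324932 279.218819587582 206.03889358474424 -0.021043596510652702 [ 1.36863923 -0.39490709  0.68554213] [-0.39254837  0.75269631  0.46868405 -0.24431394]
```

View pics/top0.png

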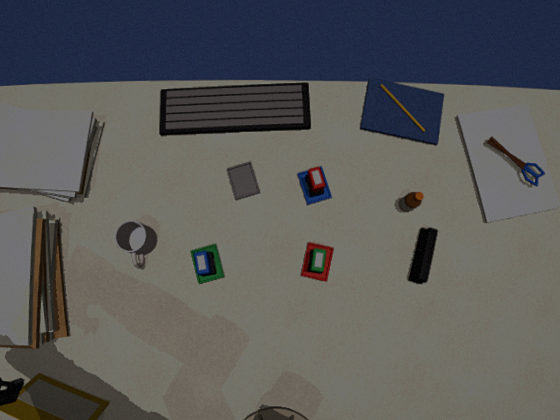

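View pics/scene0.png

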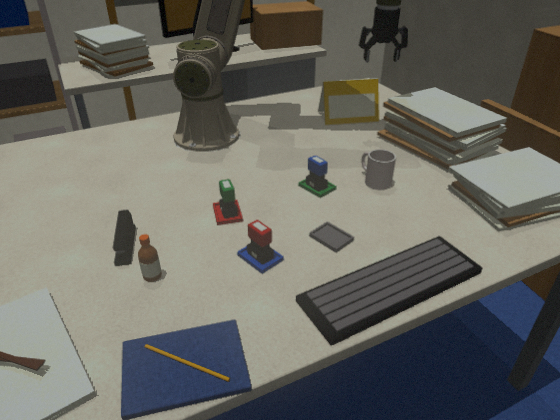

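The top view shows the red stamp in the blue tray (316,180), the blue stamp in the green tray (207,262), the green stamp in the red tray (318,261), and the empty grey tray at (244,180). The bystanders are the mug (133,238), the glue (410,200) and the stapler (423,255). The scene view agrees.

```bash
cat > h.py <<'E'
import cv2, numpy as np
from scipy.spatial.transform import Rotation as R
from workcell import sensors, imaging
def rot(q): return R.from_quat(np.roll(q,-1)).as_matrix()
def slopes(c,uv):
    K=np.array([[c['fx'],0,c['cx']],[0,c['fy'],c['cy']],[0,0,1.]])
    return cv2.undistortPoints(np.float64(uv).reshape(-1,1,2),K,np.array([c['k1'],0,0,0.])).reshape(-1,2)
def cast(c,uv,z):
    d=np.c_[slopes(c,uv),np.ones(np.size(uv)//2)]@rot(c['rotation']).T
    p=np.array(c['xyz']); return p+d*((z-p[2])/d[:,2])[:,None]
def cloud(c):
    h,w=c['z_map'].shape; u,v=np.meshgrid(np.arange(w),np.arange(h))
    d=np.c_[slopes(c,np.c_[u.ravel(),v.ravel()]),np.ones(h*w)]*c['z_map'].reshape(-1,1)
    return (d@rot(c['rotation']).T+np.array(c['xyz'])).reshape(h,w,3)
def rect(P):  # world xy -> centre, long side yaw deg, sizes
    (cx,cy),(w,h),a=cv2.minAreaRect(np.float32(P[:,:2]*1000))
    if w<h: w,h,a=h,w,a+90
    return np.round([cx,cy,(a+90)%180-90,w,h],1)
def masks(c):
    H=cv2.cvtColor(c['color'],cv2.COLOR_BGR2HSV); h,s,v=[H[...,i].astype(int) for i in range(3)]
    sat=(s>130)&(v>35)
    return {'red':sat&((h<8)|(h>172)),'green':sat&(h>45)&(h<85),'blue':sat&(h>100)&(h<130)}
E
python3 - <<'E'
from h import *
c=imaging.read_camera('top'); P=cloud(c); M=masks(c)
v,u=np.mgrid[:420,:560]
box=lambda x,y,r=28:(abs(u-x)<r)&(abs(v-y)<r)
for st,tr,x,y in (('red','blue',316,182),('blue','green',207,263),('green','red',318,261)):
    t=M[tr]&box(x,y); g=box(x,y)&(P[...,2]>.078)&(P[...,2]<.1)
    print('tray',tr,rect(cast(c,np.c_[u[t],v[t]],.012)),t.sum())
    if g.sum(): print('stamp',st,rect(P[g]),g.sum(),P[g][:,2].mean())
V=c['color'].max(2); t=box(244,180)&(V<115)
t=box(244,180)&(P[...,2]>.003)
g=c['color'][...,::-1]; print(g[180,244],g[180,275],g[180,225])
t=box(244,180)&(V<0.5*(int(V[180,244])+int(V[180,275])))
print('grey',rect(cast(c,np.c_[u[t],v[t]],.012)),t.sum())
for n,x,y in (('mug',135,240),('glue',408,200),('stapler',423,255)):
    g=box(x,y,32)&(P[...,2]>.03); print(n,rect(P[g]),P[g][:,2].max())
E
```

```text
tray blue [649.4 -91.5  17.4  84.3  64.5] 382
stamp red [649.3 -90.6  15.2  52.2  30.2] 276 0.0874864071755407
tray green [448.7 172.9  16.5  82.5  64.1] 408
stamp blue [448.6 171.3  11.2  52.7  30.3] 312 0.0874952927750867
tray red [456.5 -97.5 -11.8  84.7  65. ] 527
stamp green [456.9 -94.2  -8.7  50.2  29.8] 288 0.08760237202019226
[73 68 69] [117 113 104] [118 116 105]
grey [659.8  89.9  17.4  89.7  67.4] 900
mug [431.4 193.6  67.8 407.5 103.5] 1.0185770512214454
glue [ 517.4 -184.7  -71.3  395.8  108.7] 1.0185770512214454
stapler [ 418.5 -220.5  -68.9  395.7  118.7] 1.0185770512214454
```

```bash
cat >> h.py <<'E'
def rel(x,y,z,yaw):  # mm, deg: stamp-x direction; prints handwheel shift & turn
    s=sensors.get_state(); T=rot(s['orientation']); d=T.T@(np.array([x,y,z])/1000-s['tcp_pos'])*1000
    cur=np.degrees(np.arctan2(T[1,0],T[0,0])); t=(cur-yaw+90)%180-90
    print('shift',d.round(1),'turn',np.radians(t).round(3),'clock',s['clock'],'gap',s['finger_gap'],'F',s['wrist_force'].round(1) if hasattr(s['wrist_force'],'round') else s['wrist_force'])
E
python3 -c "from h import *; rel(649,-91,170,15.5)"
```

```text
shift [-634.9 -412.1   61.1] turn -0.66 clock 0.15 gap 0.08550125687305443 F [ 0.4 -0.  -0.6]
```

```bash
python3 -m handwheel '[[-40,-26,0,-0.06,1],[-80,-52,0,-0.12,1],[-120,-78,0,-0.18,1],[-160,-104,0,-0.24,1],[-200,-130,0,-0.3,1],[-240,-156,0,-0.36,1],[-280,-182,0,-0.42,1],[-315,-204,0,-0.48,1]]' 40; python3 -c "from h import *; rel(649,-91,170,15.5)"
```

```text
clock: 0.95
tcp_pos: [0.4332, 0.2214, 0.2312]
orientation: [0.0, -0.046, 0.999, -0.0]
wrist_force: [0.9, 0.2, 0.3]
finger_gap: 0.0854
grip_force: 0.0
shift [-186.2 -330.9   61.3] turn -0.179 clock 0.95 gap 0.08543285741654853 F [0.9 0.2 0.3]
```

```bash
python3 -c "
from h import *
c=imaging.read_camera('wrist');print(c['xyz'],c['rotation'])"
```

```text
[0.36012984 0.21402518 0.37412773] [0.09732342 0.66665911 0.73131986 0.10613697]
```

```bash
python3 -m handwheel '[[-23,-41,8,-0.03,1],[-46,-82,16,-0.06,1],[-69,-123,24,-0.09,1],[-92,-164,32,-0.12,1],[-115,-205,40,-0.15,1],[-138,-246,48,-0.18,1],[-161,-287,55,-0.18,1],[-186,-331,61,-0.18,1]]'; python3 -c "from h import *; rel(649,-91,170,15.5)"
```

```text
clock: 1.8
tcp_pos: [0.6473, -0.0898, 0.1696]
orientation: [-0.0, -0.135, 0.991, 0.0]
wrist_force: [0.7, 0.2, 0.1]
finger_gap: 0.0851
grip_force: 0.0
shift [-1.3 -1.6 -0.4] turn -0.0 clock 1.8 gap 0.08508372771280202 F [0.7 0.2 0.1]
```

```bash
python3 -m handwheel '[[-1,-1,0,0,1],[-1,-1,0,0,1]]' >/dev/null; python3 - <<'E'
from h import *
c=imaging.read_camera('wrist'); cv2.imwrite('pics/w1.png',c['color']); M=masks(c); P=cloud(c)
g=(P[...,2]>.08)&(P[...,2]<.095)&(abs(P[...,0]-.649)<.05)&(abs(P[...,1]+.091)<.05)
print(rect(P[g]),g.sum()); rel(649,-91,52,15.5)
E
```

```text
[650.3 -91.5  15.7  51.4  30. ] 3030
shift [ -1.1  -2.4 117.6] turn -0.001 clock 2.05 gap 0.08544932766560534 F [-1.4  0.   0.1]
```

View pics/w1.png

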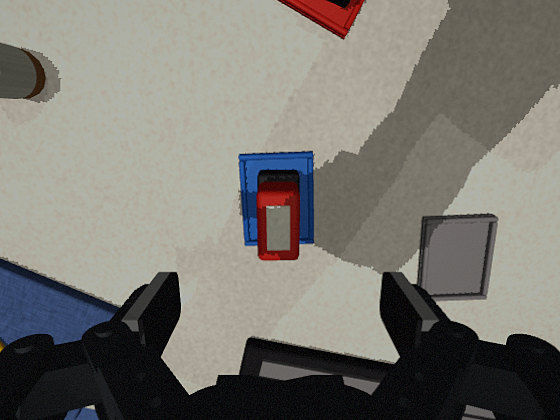

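The stamp's label (278,230) is centred between the fingers (about column 281) and aligned with them, and the two measurements agree within 1 mm. I'll descend and grip.

```bash
python3 -m handwheel '[[-1,-1,25,0,1],[-2,-1,50,0,1],[-2,-1,75,0,1],[-2,-1,95,0,1],[-2,-1,110,0,1],[-2,-1,117,0,1],[-2,-1,117,0,1],[-2,-1,117,0,0]]' 40; python3 -m handwheel '[[0,0,0,0,0],[0,0,0,0,0],[0,0,0,0,0],[0,0,0,0,0],[0,0,0,0,0],[0,0,0,0,0],[0,0,0,0,0],[0,0,0,0,0]]'
```

```text
clock: 2.85
tcp_pos: [0.6506, -0.089, 0.0546]
orientation: [0.001, -0.135, 0.991, -0.0]
wrist_force: [0.5, -0.6, -0.4]
finger_gap: 0.0731
grip_force: 0.0
clock: 3.65
tcp_pos: [0.6508, -0.0899, 0.0542]
orientation: [0.001, -0.135, 0.991, -0.0]
wrist_force: [-1.6, -0.2, 5.7]
finger_gap: 0.0294
grip_force: 42.1
```

```bash
python3 -m handwheel '[[0,0,-10,0,0],[0,0,-25,0,0],[0,0,-45,0,0],[0,0,-65,0,0],[0,0,-80,0,0],[0,0,-90,0,0],[0,0,-90,0,0]]'; python3 -c "from h import *; rel(659.5,90,144,17.4)"
```

```text
clock: 4.35
tcp_pos: [0.6511, -0.09, 0.145]
orientation: [0.001, -0.135, 0.991, -0.0]
wrist_force: [-0.1, 0.3, -0.8]
finger_gap: 0.0296
grip_force: 41.2
shift [-56.1 171.3   0.9] turn -0.034 clock 4.35 gap 0.029571182127074692 F [-0.1  0.3 -0.8]
```

```bash
python3 -m handwheel '[[-6,18,0,0,0],[-16,48,0,-0.01,0],[-27,84,0,-0.02,0],[-39,120,0,-0.03,0],[-48,148,0,-0.034,0],[-54,165,0,-0.034,0],[-56,171,0,-0.034,0],[-56,171,0,-0.034,0]]'; python3 -c "from h import *; rel(659.5,90,54,17.4)"
```

```text
clock: 5.15
tcp_pos: [0.6583, 0.0907, 0.1428]
orientation: [-0.001, -0.152, 0.988, -0.0]
wrist_force: [-0.5, -1.2, -0.7]
finger_gap: 0.0298
grip_force: 41.1
shift [-1.  -1.  88.7] turn 0.002 clock 5.15 gap 0.02975107356992815 F [-0.5 -1.2 -0.7]
```

```bash
python3 -m handwheel '[[-1,-1,25,0,0],[-1,-1,50,0,0],[-1,-1,70,0,0],[-1,-1,80,0,0],[-1,-1,84,0,0],[-1,-1,87,0,0],[-1,-1,88,0,0],[-1,-1,88,0,0]]'; python3 -m handwheel '[[0,0,1,0,0],[0,0,2,0,0],[0,0,2,0,0]]'
```

```text
clock: 5.95
tcp_pos: [0.6606, 0.0892, 0.0563]
orientation: [0.001, -0.151, 0.988, -0.0]
wrist_force: [0.4, 0.1, -1.0]
finger_gap: 0.0292
grip_force: 41.2
clock: 6.25
tcp_pos: [0.6604, 0.0895, 0.0542]
orientation: [0.001, -0.152, 0.988, -0.0]
wrist_force: [-0.5, 0.3, 3.1]
finger_gap: 0.0293
grip_force: 41.6
```

Contact has started (3.1 N). Next I release, wait and lift.

```bash
python3 -m handwheel '[[0,0,0,0,1],[0,0,0,0,1],[0,0,0,0,1],[0,0,0,0,1],[0,0,0,0,1],[0,0,0,0,1],[0,0,0,0,1],[0,0,0,0,1]]'; python3 -m handwheel '[[0,0,-10,0,1],[0,0,-35,0,1],[0,0,-70,0,1],[0,0,-105,0,1],[0,0,-120,0,1],[0,0,-120,0,1]]'; python3 -c "
from h import *
c=imaging.read_camera('wrist'); P=cloud(c); g=(P[...,2]>.078)&(P[...,2]<.095)&(abs(P[...,0]-.659)<.05)&(abs(P[...,1]-.09)<.05)
print(rect(P[g]),g.sum(),P[g][:,2].mean()); rel(449,171,170,11.5)"
```

```text
clock: 7.05
tcp_pos: [0.6599, 0.0893, 0.0534]
orientation: [-0.0, -0.152, 0.988, 0.0]
wrist_force: [0.2, -0.7, -0.3]
finger_gap: 0.0853
grip_force: 0.0
clock: 7.65
tcp_pos: [0.6619, 0.0894, 0.1778]
orientation: [0.003, -0.152, 0.988, -0.0]
wrist_force: [0.1, 0.2, 1.2]
finger_gap: 0.0852
grip_force: 0.0
[660.   88.1  17.4  51.4  30. ] 2894 0.08897278522895263
shift [177.7 141.3   4.6] turn 0.104 clock 7.7 gap 0.08536604797806945 F [ 0.3 -0.8 -0.4]
```

Red stands in grey, released, with its top at 89 mm and its centre 2 mm off. Blue is next.

```bash
python3 -m handwheel '[[20,16,0,0.02,1],[55,44,0,0.04,1],[90,72,0,0.06,1],[125,99,0,0.08,1],[155,123,0,0.1,1],[172,137,0,0.104,1],[178,141,3,0.104,1],[178,141,3,0.104,1]]'; python3 -m handwheel '[[0,0,0,0,1],[0,0,0,0,1]]'; python3 -c "
from h import *
c=imaging.read_camera('wrist'); P=cloud(c); g=(P[...,2]>.078)&(P[...,2]<.095)&(abs(P[...,0]-.449)<.05)&(abs(P[...,1]-.171)<.05)
r=rect(P[g]);print(r,g.sum()); rel(r[0],r[1],54,r[2])"
```

```text
clock: 8.5
tcp_pos: [0.4465, 0.1706, 0.1693]
orientation: [-0.001, -0.101, 0.995, -0.0]
wrist_force: [-0.8, 0.2, 0.2]
finger_gap: 0.0852
grip_force: 0.0
clock: 8.7
tcp_pos: [0.449, 0.1702, 0.1701]
orientation: [0.0, -0.099, 0.995, -0.0]
wrist_force: [0.7, -0.7, 0.2]
finger_gap: 0.0857
grip_force: 0.0
[448.2 172.1  11.9  51.3  30.1] 3057
shift [  0.4   2.1 116.1] turn -0.009 clock 8.75 gap 0.08541077145001498 F [-0.  -0.3 -0.1]
```

```bash
python3 -m handwheel '[[0,2,25,-0.01,1],[0,2,50,-0.01,1],[0,2,75,-0.01,1],[0,2,95,-0.01,1],[0,2,110,-0.01,1],[0,2,116,-0.01,1],[0,2,116,-0.01,1],[0,2,116,-0.01,0]]' 40; python3 -m handwheel '[[0,0,0,0,0],[0,0,0,0,0],[0,0,0,0,0],[0,0,0,0,0],[0,0,0,0,0],[0,0,0,0,0],[0,0,0,0,0],[0,0,0,0,0]]';  python3 -m handwheel '[[0,0,-10,0,0],[0,0,-30,0,0],[0,0,-60,0,0],[0,0,-90,0,0],[0,0,-110,0,0],[0,0,-120,0,0],[0,0,-120,0,0]]'; python3 -c "from h import *; rel(649.5,-91.5,174,17)"
```

```text
clock: 9.55
tcp_pos: [0.4483, 0.1725, 0.0549]
orientation: [0.0, -0.105, 0.995, 0.0]
wrist_force: [-0.2, -0.5, 0.1]
finger_gap: 0.0731
grip_force: 0.0
clock: 10.35
tcp_pos: [0.4481, 0.1727, 0.0551]
orientation: [0.001, -0.105, 0.994, 0.0]
wrist_force: [-0.8, 0.1, 5.8]
finger_gap: 0.0294
grip_force: 40.5
clock: 11.05
tcp_pos: [0.4481, 0.1727, 0.1756]
orientation: [0.001, -0.105, 0.994, 0.0]
wrist_force: [0.8, -0.1, -2.7]
finger_gap: 0.0296
grip_force: 39.7
shift [-141.8 -300.4    1.9] turn -0.086 clock 11.05 gap 0.029591574064250257 F [ 0.8 -0.1 -2.7]
```

```bash
python3 -m handwheel '[[-8,-17,0,-0.01,0],[-23,-49,0,-0.02,0],[-42,-89,0,-0.03,0],[-61,-129,0,-0.04,0],[-80,-169,0,-0.05,0],[-99,-210,0,-0.07,0],[-115,-244,0,-0.086,0],[-128,-271,0,-0.086,0]]'; python3 -m handwheel '[[-8,-17,0,0,0],[-13,-27,0,0,0],[-14,-29,0,0,0],[-14,-29,0,0,0],[-14,-29,0,0,0]]'; python3 -c "from h import *; rel(649.5,-91.5,55,17)"
```

```text
clock: 11.85
tcp_pos: [0.6293, -0.0679, 0.1719]
orientation: [-0.001, -0.147, 0.989, 0.001]
wrist_force: [0.5, 0.5, -1.2]
finger_gap: 0.0296
grip_force: 39.9
clock: 12.35
tcp_pos: [0.6502, -0.0884, 0.1741]
orientation: [-0.0, -0.148, 0.989, 0.0]
wrist_force: [0.2, 0.2, -1.5]
finger_gap: 0.0297
grip_force: 39.9
shift [  1.5  -2.9 119.1] turn 0.001 clock 12.35 gap 0.029678838573683024 F [ 0.2  0.2 -1.5]
```

```bash
python3 -m handwheel '[[1,-3,25,0,0],[1,-3,55,0,0],[1,-3,85,0,0],[1,-3,105,0,0],[1,-3,114,0,0],[1,-3,117,0,0],[1,-3,118,0,0],[1,-3,118,0,0]]'; python3 -m handwheel '[[0,0,1,0,0],[0,0,2,0,0],[0,0,2,0,0]]'
```

```text
clock: 13.15
tcp_pos: [0.6518, -0.0926, 0.0578]
orientation: [0.001, -0.148, 0.989, -0.0]
wrist_force: [0.5, -0.4, -2.4]
finger_gap: 0.0293
grip_force: 40.0
clock: 13.45
tcp_pos: [0.6516, -0.0928, 0.0552]
orientation: [0.001, -0.148, 0.989, -0.0]
wrist_force: [0.6, 0.5, 0.7]
finger_gap: 0.0296
grip_force: 40.3
```

```bash
python3 -m handwheel '[[0,0,1,0,0],[0,0,1,0,0],[0,0,1,0,1],[0,0,1,0,1],[0,0,1,0,1],[0,0,1,0,1],[0,0,1,0,1],[0,0,1,0,1]]'; python3 -m handwheel '[[0,0,0,0,1],[0,0,0,0,1],[0,0,-10,0,1],[0,0,-35,0,1],[0,0,-70,0,1],[0,0,-105,0,1],[0,0,-120,0,1],[0,0,-120,0,1]]'; python3 -c "
from h import *
c=imaging.read_camera('wrist'); P=cloud(c); g=(P[...,2]>.078)&(P[...,2]<.095)&(abs(P[...,0]-.65)<.05)&(abs(P[...,1]+.091)<.05)
print(rect(P[g]),g.sum(),P[g][:,2].mean()); rel(457,-94.2,171,-9)"
```

```text
clock: 14.25
tcp_pos: [0.6509, -0.0926, 0.0533]
orientation: [-0.0, -0.148, 0.989, 0.0]
wrist_force: [0.7, 0.2, 0.3]
finger_gap: 0.0855
grip_force: 0.0
clock: 15.05
tcp_pos: [0.6529, -0.0931, 0.1777]
orientation: [0.003, -0.148, 0.989, -0.001]
wrist_force: [0.9, -0.3, -0.5]
finger_gap: 0.0851
grip_force: 0.0
[651.9 -93.1  16.4  51.4  29.7] 2847 0.08904352180702364
shift [186.8  55.6   3.6] turn 0.453 clock 15.1 gap 0.08506668573990282 F [-0.4  1.  -1. ]
```

Blue is placed. Green is next.

```bash
python3 -m handwheel '[[20,6,0,0.05,1],[55,16,0,0.15,1],[95,28,0,0.25,1],[135,40,0,0.35,1],[165,49,0,0.43,1],[182,54,2,0.453,1],[187,56,3,0.453,1],[187,56,3,0.453,1]]'; python3 -m handwheel '[[0,0,0,0,1],[0,0,0,0,1]]'; python3 -c "
from h import *
c=imaging.read_camera('wrist'); P=cloud(c); g=(P[...,2]>.078)&(P[...,2]<.095)&(abs(P[...,0]-.457)<.05)&(abs(P[...,1]+.094)<.05)
r=rect(P[g]);print(r,g.sum()); rel(r[0],r[1],54,r[2])"
```

```text
clock: 15.9
tcp_pos: [0.4549, -0.0934, 0.1696]
orientation: [-0.001, 0.078, 0.997, 0.0]
wrist_force: [0.6, -0.0, 0.9]
finger_gap: 0.0855
grip_force: 0.0
clock: 16.1
tcp_pos: [0.4568, -0.0938, 0.1702]
orientation: [0.0, 0.078, 0.997, 0.0]
wrist_force: [0.1, 0.1, 0.6]
finger_gap: 0.0852
grip_force: 0.0
[457.1 -95.2  -8.4  51.5  29.6] 3019
shift [ -0.6  -1.4 116.2] turn -0.01 clock 16.15 gap 0.08536571977434233 F [ 0.4 -0.1  0.1]
```

```bash
python3 -m handwheel '[[0,-1,25,-0.01,1],[0,-1,50,-0.01,1],[0,-1,75,-0.01,1],[0,-1,95,-0.01,1],[0,-1,110,-0.01,1],[0,-1,116,-0.01,1],[0,-1,116,-0.01,1],[0,-1,116,-0.01,0]]' 40; python3 -m handwheel '[[0,0,0,0,0],[0,0,0,0,0],[0,0,0,0,0],[0,0,0,0,0],[0,0,0,0,0],[0,0,0,0,0],[0,0,0,0,0],[0,0,0,0,0]]';  python3 -m handwheel '[[0,0,-10,0,0],[0,0,-30,0,0],[0,0,-60,0,0],[0,0,-90,0,0],[0,0,-110,0,0],[0,0,-120,0,0],[0,0,-120,0,0]]'; python3 -c "from h import *; rel(449,173,174,16.5)"
```

```text
clock: 16.95
tcp_pos: [0.4563, -0.0948, 0.0549]
orientation: [0.0, 0.073, 0.997, -0.0]
wrist_force: [0.4, 1.1, -0.1]
finger_gap: 0.0732
grip_force: 0.0
clock: 17.75
tcp_pos: [0.456, -0.0948, 0.055]
orientation: [0.001, 0.073, 0.997, -0.0]
wrist_force: [-1.0, 1.0, 5.7]
finger_gap: 0.0294
grip_force: 43.8
clock: 18.45
tcp_pos: [0.4563, -0.0949, 0.1756]
orientation: [0.001, 0.073, 0.997, -0.0]
wrist_force: [0.1, -1.1, -2.4]
finger_gap: 0.0296
grip_force: 42.9
shift [ 46.4 264.    1.4] turn -0.435 clock 18.45 gap 0.029578024548574902 F [ 0.1 -1.1 -2.4]
```

```bash
python3 -m handwheel '[[3,15,0,-0.03,0],[8,45,0,-0.08,0],[15,85,0,-0.15,0],[22,125,0,-0.23,0],[29,165,0,-0.31,0],[36,205,0,-0.38,0],[42,235,0,-0.43,0],[45,254,0,-0.435,0]]'; python3 -m handwheel '[[0,8,0,0,0],[0,10,0,0,0],[0,10,0,0,0],[0,10,0,0,0]]'; python3 -c "from h import *; rel(449,173,55,16.5)"
```

```text
clock: 19.25
tcp_pos: [0.4466, 0.1652, 0.1727]
orientation: [-0.002, -0.145, 0.989, 0.0]
wrist_force: [-0.0, 0.3, -1.8]
finger_gap: 0.0297
grip_force: 42.8
clock: 19.65
tcp_pos: [0.4453, 0.1719, 0.1741]
orientation: [-0.0, -0.143, 0.99, -0.0]
wrist_force: [0.8, -0.2, -1.4]
finger_gap: 0.0293
grip_force: 42.8
shift [-3.900e+00  1.000e-01  1.191e+02] turn -0.001 clock 19.65 gap 0.029318221469813926 F [ 0.8 -0.2 -1.4]
```

```bash
python3 -m handwheel '[[-3,0,25,0,0],[-3,0,55,0,0],[-3,0,85,0,0],[-3,0,105,0,0],[-3,0,114,0,0],[-3,0,117,0,0],[-3,0,119,0,0],[-3,0,119,0,0]]'; python3 -m handwheel '[[0,0,1,0,0],[0,0,1.5,0,0],[0,0,1.5,0,0]]'
```

```text
clock: 20.45
tcp_pos: [0.4491, 0.1736, 0.0563]
orientation: [0.001, -0.143, 0.99, 0.0]
wrist_force: [0.4, 0.5, -1.2]
finger_gap: 0.0294
grip_force: 43.0
clock: 20.75
tcp_pos: [0.4491, 0.1739, 0.055]
orientation: [0.001, -0.144, 0.99, 0.0]
wrist_force: [-0.4, -0.5, 5.2]
finger_gap: 0.0294
grip_force: 43.7
```

```bash
python3 -m handwheel '[[0,0,0,0,1],[0,0,0,0,1],[0,0,0,0,1],[0,0,0,0,1],[0,0,0,0,1],[0,0,0,0,1],[0,0,0,0,1],[0,0,0,0,1]]'; python3 -m handwheel '[[0,0,-10,0,1],[0,0,-35,0,1],[0,0,-70,0,1],[0,0,-105,0,1],[0,0,-120,0,1],[0,0,-120,0,1]]'; python3 -c "
from h import *
c=imaging.read_camera('wrist'); P=cloud(c); g=(P[...,2]>.078)&(P[...,2]<.095)&(abs(P[...,0]-.449)<.05)&(abs(P[...,1]-.173)<.05)
print(rect(P[g]),g.sum(),P[g][:,2].mean()); rel(660,88.5,173,17.4)"
```

```text
clock: 21.55
tcp_pos: [0.4482, 0.1737, 0.0539]
orientation: [-0.0, -0.144, 0.99, 0.0]
wrist_force: [0.7, 0.8, 0.0]
finger_gap: 0.0854
grip_force: 0.0
clock: 22.15
tcp_pos: [0.4502, 0.1741, 0.1772]
orientation: [0.003, -0.144, 0.99, 0.0]
wrist_force: [-0.1, 0.5, 0.7]
finger_gap: 0.0852
grip_force: 0.0
[449.6 173.8  17.   51.2  30. ] 2884 0.08898488574421627
shift [-177.9 -141.8    2.9] turn -0.015 clock 22.2 gap 0.08553405681240497 F [ 1.3 -0.2  0.9]
```

Green is placed. Now back to red in the grey tray.

```bash
python3 -m handwheel '[[-20,-16,0,0,1],[-55,-44,0,0,1],[-90,-72,0,0,1],[-125,-99,0,-0.01,1],[-155,-123,0,-0.015,1],[-172,-137,0,-0.015,1],[-178,-142,2,-0.015,1],[-178,-142,2,-0.015,1]]'; python3 -m handwheel '[[0,0,0,0,1],[0,0,0,0,1]]'; python3 -c "
from h import *
rel(660,88.5,54,17.4)"
```

```text
clock: 23.0
tcp_pos: [0.6587, 0.0876, 0.1695]
orientation: [-0.002, -0.151, 0.989, 0.0]
wrist_force: [0.0, 0.8, -0.4]
finger_gap: 0.0852
grip_force: 0.0
clock: 23.2
tcp_pos: [0.6579, 0.0889, 0.1719]
orientation: [-0.001, -0.152, 0.988, 0.0]
wrist_force: [-0.0, -0.4, -0.2]
finger_gap: 0.0855
grip_force: 0.0
shift [ -2.   -1.  117.9] turn 0.001 clock 23.2 gap 0.08550446181411986 F [-0.  -0.4 -0.2]
```

```bash
python3 -m handwheel '[[-1,-1,25,0,1],[-2,-1,50,0,1],[-2,-1,75,0,1],[-2,-1,95,0,1],[-2,-1,110,0,1],[-2,-1,118,0,1],[-2,-1,118,0,1],[-2,-1,118,0,0]]' 40; python3 -m handwheel '[[0,0,0,0,0],[0,0,0,0,0],[0,0,0,0,0],[0,0,0,0,0],[0,0,0,0,0],[0,0,0,0,0],[0,0,0,0,0],[0,0,0,0,0]]';  python3 -m handwheel '[[0,0,-10,0,0],[0,0,-30,0,0],[0,0,-60,0,0],[0,0,-90,0,0],[0,0,-110,0,0],[0,0,-120,0,0],[0,0,-120,0,0]]'; python3 -c "from h import *; rel(456.5,-97,174,-11.8)"
```

```text
clock: 24.0
tcp_pos: [0.6617, 0.0881, 0.0549]
orientation: [0.001, -0.151, 0.988, -0.0]
wrist_force: [-0.6, -0.8, 0.6]
finger_gap: 0.0731
grip_force: 0.0
clock: 24.8
tcp_pos: [0.662, 0.0878, 0.0547]
orientation: [0.001, -0.151, 0.989, -0.0]
wrist_force: [-0.3, -0.2, 6.1]
finger_gap: 0.0299
grip_force: 44.7
clock: 25.5
tcp_pos: [0.6622, 0.0878, 0.1754]
orientation: [0.001, -0.151, 0.989, -0.0]
wrist_force: [-0.0, 0.5, -1.1]
finger_gap: 0.0298
grip_force: 43.9
shift [ 251.5 -114.9    0.9] turn 0.509 clock 25.5 gap 0.02975161441859897 F [-0.   0.5 -1.1]
```

```bash
python3 -m handwheel '[[14,-6,0,0.03,0],[42,-19,0,0.09,0],[80,-37,0,0.17,0],[120,-55,0,0.26,0],[160,-73,0,0.35,0],[200,-92,0,0.44,0],[228,-104,0,0.5,0],[243,-111,0,0.509,0]]'; python3 -m handwheel '[[7,0,0,0,0],[7,0,0,0,0],[7,0,0,0,0],[7,0,0,0,0]]'; python3 -c "from h import *; rel(458,-97,55,-11.8)"
```

```text
clock: 26.3
tcp_pos: [0.4595, -0.0915, 0.1723]
orientation: [-0.002, 0.104, 0.995, 0.0]
wrist_force: [-0.3, 0.0, -1.2]
finger_gap: 0.0293
grip_force: 43.9
clock: 26.7
tcp_pos: [0.4565, -0.0887, 0.1736]
orientation: [-0.0, 0.102, 0.995, 0.0]
wrist_force: [0.3, 0.0, -1.1]
finger_gap: 0.0295
grip_force: 43.9
shift [ -3.2  -7.8 118.6] turn 0.002 clock 26.7 gap 0.029492362800885047 F [ 0.3  0.  -1.1]
```

```bash
python3 -m handwheel '[[-3,-8,25,0,0],[-3,-8,55,0,0],[-3,-8,85,0,0],[-3,-8,105,0,0],[-3,-8,114,0,0],[-3,-8,117,0,0],[-3,-8,118,0,0],[-3,-8,118,0,0]]'; python3 -m handwheel '[[0,0,1,0,0],[0,0,1.5,0,0],[0,0,1.5,0,0]]'
```

```text
clock: 27.5
tcp_pos: [0.4581, -0.0979, 0.0568]
orientation: [0.001, 0.103, 0.995, -0.0]
wrist_force: [1.0, 0.0, 0.1]
finger_gap: 0.0297
grip_force: 43.9
clock: 27.8
tcp_pos: [0.4574, -0.0979, 0.0548]
orientation: [0.0, 0.103, 0.995, -0.0]
wrist_force: [0.6, 0.3, -1.3]
finger_gap: 0.0298
grip_force: 43.9
```

```bash
python3 -m handwheel '[[0,0,0.5,0,0],[0,0,1,0,0],[0,0,1,0,1],[0,0,1,0,1],[0,0,1,0,1],[0,0,1,0,1],[0,0,1,0,1],[0,0,1,0,1]]'; python3 -m handwheel '[[0,0,1,0,1],[0,0,1,0,1],[0,0,-10,0,1],[0,0,-35,0,1],[0,0,-70,0,1],[0,0,-105,0,1],[0,0,-130,0,1],[0,0,-130,0,1]]'; python3 -m handwheel '[[-20,90,0,0,1],[-20,90,0,0,1],[-20,90,0,0,1],[-20,90,0,0,1]]'; python3 - <<'E'
from h import *
c=imaging.read_camera('top'); P=cloud(c); M=masks(c)
for n,x,y in (('red',.4565,-.0975),('blue',.6494,-.0915),('green',.4487,.173)):
    b=(abs(P[...,0]-x)<.04)&(abs(P[...,1]-y)<.04)&(P[...,2]>.075)&(P[...,2]<.1)
    print(n,rect(P[b]),b.sum(),P[b][:,2].mean(),(M[n]&b).sum())
cv2.imwrite('pics/scene1.png',imaging.read_camera('scene')['color']); print(sensors.get_state()['clock'])
E
```

```text
clock: 28.6
tcp_pos: [0.4571, -0.0977, 0.0533]
orientation: [-0.0, 0.103, 0.995, 0.0]
wrist_force: [0.2, -0.2, -0.6]
finger_gap: 0.0853
grip_force: 0.0
clock: 29.4
tcp_pos: [0.4596, -0.0987, 0.1881]
orientation: [0.004, 0.103, 0.995, -0.001]
wrist_force: [-0.2, -0.2, -0.3]
finger_gap: 0.0855
grip_force: 0.0
clock: 29.8
tcp_pos: [0.4948, -0.0128, 0.183]
orientation: [-0.001, 0.102, 0.995, -0.0]
wrist_force: [0.6, 0.6, -0.7]
finger_gap: 0.0857
grip_force: 0.0
red [ 454.5 -104.2  -11.9   50.1   15.7] 146 0.08790802995839576 82
blue [0. 0. 0. 0. 0.] 0 nan 0
green [450.  173.5  16.6  52.3  31.1] 311 0.08732670276081592 165
29.9<stdin>:5: RuntimeWarning: Mean of empty slice.
  ret = ret.dtype.type(ret / rcount)
```

View pics/scene1.png

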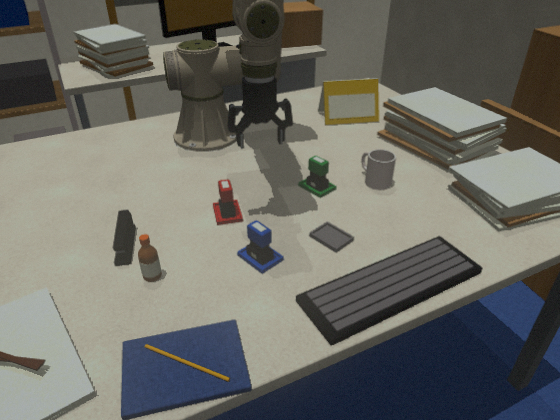

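Every stamp stands upright in its own tray: red (226,200), blue (260,243), green (318,173). The grey tray (331,236) is empty, the mug, glue and stapler haven't moved, and the gripper is clear. The missing top-view points for blue and part of red are the arm blocking that camera.

```bash
python3 -c "
from workcell import workorder; print(workorder.hand_in())"
```

```text
the job is handed in; nothing more can be done
None
```

I handed in the job at about 30 s: the red, blue and green stamps each stand upright in their own tray, the grey tray is empty, and the mug, glue bottle and stapler are where they were; hand-in returned no verdict.

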